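# Change the bench air over from the tool line to the inflator

### The arm

A 7-joint arm with a two-finger parallel gripper is mounted at the origin on the work surface. World frame = base frame: x ahead of the robot, y to its left, z up, the work surface at z = 0. Lengths are in mm, angles in rad, forces in N, time in s.
With the tool pointing down it reaches from about 425 to 925 mm from the base axis. Payload 6.8 kg.
Tool frame: the origin (TCP) lies midway between the tips of the shut fingers; the grasp point (between the pads) lies 19 mm behind it; z points along the fingers, y is the direction in which the jaws open and shut (so a half turn about z gives the same grasp; the last joint's range is limited). The gripper opens to 88 mm and grips with 3 to 60 N. Pads are 20 mm wide; open, the fingers measure 115 mm over their backs; the gripper's body (75 mm by 178 mm) begins 61 mm behind the grasp point.
Start: joints at [-1.362, 0.477, 0.022, 1.555, -0.011, 1.109, -0.083], TCP at [210.277, 641.429, 222.664] pointing down, gripper open.
Joint ranges: [-2.96, 2.96], [-0.34, 2.1], [-1.41, 1.46], [0.24, 2.44], [-1.37, 4.51], [0.17, 1.92], [-2.96, 2.96]. Speed limits (rad/s): [2.39, 2.39, 3.14, 3.14, 3.14, 3.14, 3.14].

### API

Orientations are given as a unit quaternion [w, x, y, z].
In Python, from cell import arm gives the robot as it stands.
- The arm moves only by the tool arm_command, never from a script. Its argument "targets" is a list that holds one entry, the list of rows, each a list of 4 numbers: the shift along the tool's x, y, z in m, then the turn about the tool's z in degrees. In form: [[[x, y, z, turn], ...]]. A call has 1 to 20 rows; each row is the pose to reach, as a shift and turn from the pose commanded when the call began, along the tool's axes at that moment; what a row does not reach only later rows make up. A row lasts 1/8 s, in which the tool goes at most 62.5 mm and 10.7 degrees, less where a joint would pass 70% of its speed; a pose out of reach is approached as far as the arm can. A call with a gripper value outside its range is refused whole. "fingers" is the finger opening in m, from 0 to 0.0878, set as the call begins (left out, the last holds). The fingers move at their own pace and stop on an object; "squeeze" is the grip in N (left out, the last holds). Time passes only in rows, so rows that repeat a pose let the fingers close. It gives the time, the measured TCP pose, the force and the opening at its end, in the units of the state.
- arm.sense(): the state, without advancing time (a new reading comes with each control period).
- arm.read_camera(name): name is "side" or "top" or "wrist"; returns a dict with "frame" (480x640x3 uint8, red, green, blue), "camera_matrix" (3x3 intrinsics, pixels), "k1" (the pictures are not rectified: a ray, as slopes to the right and down, at radius r is drawn at 1 + k1 r^2 times it, then the intrinsics apply), "extrinsics" (4x4, takes a point from world to camera coordinates). Camera axes: x right, y down, z forward; pixel columns grow to the right and rows downward; lengths in mm; the calibration is good to about 2 mm. A picture is of the moment at which its call begins. There is no depth.
- arm.close_job(): hands the job in, once; it reports no verdict.
Trained networks look in the newest picture that a camera, given by its name, has taken for a name from the list of things; names that differ only in an ending like _2 or _b are one class to them, and where a whole thing is asked for, a point or a joint stands for the part that bears it (a point fixed in the world has none). Each returns a list of dicts, best first, with "conf" (0 to 1); they miss things now and then, are a little off and sometimes report something else, mostly with a low value. They report only what shows in the picture. A call takes as long as a camera call.
- arm.spot_in(name, camera): "extent" ([left, top, right, bottom] in pixels, round what is visible of it).
- arm.spot_point(name, camera): "pixel" ([row, column] in pixels: a listed point, or the origin of a listed thing).
The state is a dict: "t": time; "joint_pos": joint angles; "qvel": joint speeds; "effort": joint torques, N m; "position": TCP position; "eef_rot": TCP orientation; "force": force on the tool from outside, world axes, zero at the start; "torque": the same for the moment, N m; "gripper_width": finger opening in mm.
Only numpy, scipy, OpenCV 4.12 (cv2) and the standard library are available. Lean on these libraries where they do the work, as an engineer would, in place of code of your own. Each camera call takes 0.05 s, during which the arm holds its last target.

### The job

Change the bench air over to the tyre inflator: clear the cone from in front of the flat paddle and stand it upright in the middle of the rubber pad, then push the barrel knob fully home. Next pull the sprung ball knob out to its stop, hold it there for a full second to vent the line and let it go home again, and only then pull the paddle fully out so that it stays. Leave the T-bar fully out, do not shift or tip the can, socket or dish, and let go of everything at the end.

Things in the scene. Friction and masses are not known exactly. Their poses are not given: they have to be found in the camera images.
- barrel_grip (a point): Handle of the tool-line slide valve: black plastic round barrel, 40 mm diameter, 36 mm long, its axis along the slide axis (horizontal).  Point: centre of the handle, on the slide axis, 70 mm above the bench; moves with the handle. Its x axis points along the slide into the block, z up: out is -x, home is +x. With the handle home it is 40 mm in front of its block; stem 12 mm thick.
- barrel (a joint): Travel of the barrel knob in m: 0 fully home (closed), 0.040 fully out (open). Starts out. Detented: stays only at 0 or at 0.040. An over-centre spring resists with 5 N at either stop, falling to nothing half way (0.020), then pushes it on to the far stop; friction 1 N.
- ball_grip (a point): Handle of the vent: black plastic ball, 42 mm diameter. Point: centre of the handle, on the slide axis, 70 mm above the bench; moves with the handle. Its x axis points along the slide into the block, z up: out is -x, home is +x. With the handle home it is 40 mm in front of its block; stem 12 mm thick.
- ball (a joint): Travel of the ball knob in m: 0 home, 0.045 at its outer stop. No detent: a spring pulls it home, about 4 N at the start of the pull and 9 N at the stop; let go, it returns to 0 by itself. Starts home.
- paddle_grip (a point): Handle of the inflator-line slide valve: black plastic upright flat paddle, 14 mm thick across the slide, 34 mm long along the slide, 52 mm tall (26 mm above and below the axis). Point: centre of the handle, on the slide axis, 70 mm above the bench; moves with the handle. Its x axis points along the slide into the block, z up: out is -x, home is +x. With the handle home it is 40 mm in front of its block; stem 12 mm thick.
- paddle (a joint): Travel of the paddle in m: 0 fully home (closed), 0.040 fully out (open). Starts home. Detented: stays only at 0 or at 0.040. An over-centre spring resists with 5 N at either stop, falling to nothing half way (0.020), then pushes it on to the far stop; friction 1 N.
- tee_grip (a point): Handle of the tyre-changer line's slide valve: black plastic T-bar, a round bar 20 mm thick and 64 mm long lying level across the slide axis. Stays as it is. Point: centre of the handle, on the slide axis, 70 mm above the bench; moves with the handle. Its x axis points along the slide into the block, z up: out is -x, home is +x. With the handle home it is 40 mm in front of its block; stem 12 mm thick.
- tee (a joint): Travel of the T-bar in m: 0 home, 0.040 fully out. Starts out and is to stay out. Detented: stays only at 0 or at 0.040. An over-centre spring resists with 5 N at either stop, falling to nothing half way (0.020), then pushes it on to the far stop; friction 1 N.
- bank: Fixed foot plate, 160 x 400 x 10 mm, carrying four equal aluminium valve blocks in a row (each 86 deep, 48 wide, top 88 mm above the bench; 92 mm apart, fronts level within 20 mm, order differs each time) and a header bar behind them. Origin: centre of the underside; x away from the handles, y along the row.
- can_mid (a point): Bystander: aluminium spray can standing on the bench, 60 mm diameter, 150 mm tall; the point is half-way up. Stands near the valves; bystanders change places.
- cone_mid (a point): Grey plastic wheel-centring cone, about 0.5 kg, standing on its 84 mm wide foot right in front of the home paddle (10 to 20 mm clear) so that the paddle cannot come out. Foot 12 mm thick, narrowing to a plain round hub, 40 mm diameter, from 44 mm up to the flat top at 90 mm: the place to grip. The point is on its axis, half-way up (45 mm).
- pad: Square black rubber pad, 140 x 140 x 6 mm, fixed flat on the bench beside one end of the row. Origin: centre of its underside.
- socket_mid (a point): Bystander: dark steel wheel-nut socket standing upright, 46 mm diameter at the foot, 36 mm at the top, 85 mm tall; point half-way up.
- dish_mid (a point): Bystander: round steel parts dish, 90 mm across the rim, 35 mm tall; point half-way up.

How it is judged (in metres and radians):
On the way, in this order (a step that is already met when the one before it is completed fails the run):
1. the cone stands upright on the pad (axis within 35 mm of its middle) (horizontal distance between cone_mid and pad below 0.035 m and z of cone_mid in the frame of pad below 0.057 m and angle between cone_mid's own z axis and vertical below 0.1 rad), for 0.2 s.
2. the barrel knob is fully home (within 4 mm) (value of joint barrel below 0.004 m), for 0.2 s.
3. with the barrel home, the ball knob is held at its outer stop (within 6 mm) for 0.7 s (value of joint ball above 0.039 m and value of joint barrel below 0.004 m), for 0.7 s.
4. the ball knob is back home (within 4 mm) (value of joint ball below 0.004 m), for 0.1 s.
5. the paddle is fully out (within 4 mm) (value of joint paddle above 0.036 m and value of joint barrel below 0.004 m), for 0.2 s.
At the end, for the whole second after the job is handed in: Cone standing upright (within 0.1 rad) on the pad, its axis within 35 mm of the middle; Barrel knob and ball knob home (within 4 mm), paddle and T-bar fully out (within 4 mm), all four at rest and released; can, socket and dish upright (within 0.2 rad) and within 20 mm of where they started (all of step 1 and all of step 5 and value of joint ball below 0.004 m and value of joint tee above 0.036 m and velocity of joint barrel between -0.01 and 0.01 m/s and velocity of joint paddle between -0.01 and 0.01 m/s and velocity of joint ball between -0.01 and 0.01 m/s and velocity of joint tee between -0.01 and 0.01 m/s and distance of each of can_mid, socket_mid, dish_mid from where it was at the start of the episode below 0.02 m and angle between each of can_mid, socket_mid, dish_mid's own z axis and vertical below 0.2 rad); the robot touches nothing.
It fails at once if the cone is tipped over (angle between cone_mid's own z axis and vertical above 0.5 rad).
It fails at once if the T-bar is pushed in (more than 10 mm) (value of joint tee below 0.03 m).
It fails at once if the paddle is pulled (more than 10 mm) while the barrel knob is out or the ball knob is not home (value of joint paddle above 0.01 m and value of joint any of barrel, ball above 0.01 m).
It fails at once if the can, socket or dish is shifted more than 20 mm or tipped (not (distance of each of can_mid, socket_mid, dish_mid from where it was at the start of the episode below 0.02 m and angle between each of can_mid, socket_mid, dish_mid's own z axis and vertical below 0.2 rad)).
It also fails if it takes over 72 s, if anything falls off the work surface, if the arm or the gripper's body presses on something with over 40 N, if the wrist force passes 120 N, or if a joint passes its speed limit or range.

## Working session

There is one attempt and no reset: what is moved stays moved. The work goes in short steps, Python scripts to look and compute and a tool call to move; the robot and the scene stay as the last step left them, time stands still between calls to the robot, and variables do not carry over. Pictures are saved under pics/ and viewed, and the job is handed in when it is done.

Besides the shell and the picture viewer there is one more tool, called after "Call:" as a command line: name --argument value ..., lists and objects as JSON in quotes. arm_command: Moves the arm, as the interface text tells. Its arguments: {"type":"object","properties":{"targets":{"type":"array","items":{"type":"array","items":{"type":"array","items":{"type":"number"}}}},"fingers":{"type":"number"},"squeeze":{"type":"number"}},"required":["targets"]}

```bash
mkdir -p pics
cat > h.py <<'E'
import numpy as np, cv2
from cell import arm
def cam(n,save=None):
    d=arm.read_camera(n)
    if save: cv2.imwrite('pics/'+save+'.png',cv2.cvtColor(d['frame'],cv2.COLOR_RGB2BGR))
    return d
def ray(d,row,col):
    K=np.array(d['camera_matrix'],float);k=d['k1'];E=np.array(d['extrinsics'],float)
    p=cv2.undistortPoints(np.array([[[col,row]]],float),K,np.array([k,0,0,0.]))[0,0]
    R=E[:3,:3];o=-R.T@E[:3,3];v=R.T@np.array([p[0],p[1],1.]);return o,v/np.linalg.norm(v)
def atz(d,row,col,z):
    o,v=ray(d,row,col);return o+v*(z-o[2])/v[2]
def tri(rs):
    A=np.zeros((3,3));b=np.zeros(3)
    for o,v in rs:
        P=np.eye(3)-np.outer(v,v);A+=P;b+=P@o
    x=np.linalg.solve(A,b);return x,[np.linalg.norm((np.eye(3)-np.outer(v,v))@(x-o)) for o,v in rs]
def proj(d,X):
    E=np.array(d['extrinsics'],float);c=E[:3,:3]@X+E[:3,3]
    s=c[:2]/c[2];s=s*(1+d['k1']*(s@s));K=np.array(d['camera_matrix']);return K[0,0]*s[0]+K[0,2],K[1,1]*s[1]+K[1,2]
Z={'barrel_grip':70,'ball_grip':70,'paddle_grip':70,'tee_grip':70,'can_mid':75,'cone_mid':45,'socket_mid':42.5,'dish_mid':17.5,'pad':0,'bank':0}
E
python3 - <<'E'
from h import *
np.set_printoptions(precision=1,suppress=True)
D={c:cam(c,c+'0') for c in('side','top','wrist')}
print(arm.sense())
for n,z in Z.items():
    rs=[]
    for c in D:
        r=arm.spot_point(n,c)
        for q in r[:2]: print(n,c,round(q['conf'],2),np.array(q['pixel']),atz(D[c],*q['pixel'],z))
        if r and c!='wrist': rs.append(ray(D[c],*r[0]['pixel']))
    if len(rs)==2: print('  tri',*tri(rs))
E
```

```text
{'t': 0.15, 'joint_pos': array([-1.4,  0.5,  0. ,  1.6, -0. ,  1.1, -0.1]), 'qvel': array([ 0., -0.,  0., -0., -0., -0.,  0.]), 'effort': array([  0. , -58.3,   1.5, -27.3,  -0.1,   0. ,   0. ]), 'position': array([210.1, 641. , 221.9]), 'eef_rot': array([-0. ,  0.2,  1. , -0. ]), 'force': array([0.2, 0.5, 0.1]), 'torque': array([-0. ,  0. , -0.1]), 'gripper_width': 87.75675912102973}
barrel_grip side 0.7 [304.6 374.9] [ 566.8 -173.2   70. ]
barrel_grip top 0.96 [244.7 418.9] [ 560.9 -170.9   70. ]
barrel_grip top 0.47 [274.6 318.1] [503.3   4.9  70. ]
  tri [ 563.8 -172.2   70. ] [np.float64(3.1503826533014934), np.float64(3.1503826533014587)]
ball_grip side 0.92 [213.7 303.7] [550.6  99.2  70. ]
ball_grip top 0.76 [247.6 261.2] [547.6 106.3  70. ]
ball_grip top 0.72 [281.2 199.9] [485.1 213.3  70. ]
  tri [550.4 105.9  65.2] [np.float64(2.6450908121995447), np.float64(2.645090812199528)]
paddle_grip side 0.67 [238.6 327.8] [563.7   9.6  70. ]
paddle_grip top 0.66 [239.7 316.8] [564.4   9.   70. ]
  tri [563.9   9.1  70.3] [np.float64(0.43283585196960733), np.float64(0.4328358519696
[... 704 characters left out ...]
5]
socket_mid side 0.34 [307.9 377.1] [ 580.3 -160.3   42.5]
socket_mid top 0.91 [324.6 318.1] [413.6   2.5  42.5]
  tri [413.4   2.5  42.4] [np.float64(0.18663837519591278), np.float64(0.18663837519588292)]
dish_mid side 0.83 [390.5 422.6] [ 577.  -319.2   17.5]
dish_mid side 0.66 [257.4 298.8] [513.8  36.1  17.5]
dish_mid top 0.67 [241.  493.6] [ 575.7 -322.3   17.5]
  tri [ 575.3 -321.1   21.2] [np.float64(0.07104827951529478), np.float64(0.07104827951533788)]
pad side 0.73 [215.8 256.7] [484.  218.7   0. ]
pad top 0.6 [280.5 201.7] [485.6 226.1   0. ]
  tri [485.8 227.6  -6.9] [np.float64(0.38662006569410107), np.float64(0.3866200656942126)]
bank top 0.7 [183.4 331.4] [677.4 -14.6   0. ]
```

View pics/top0.png

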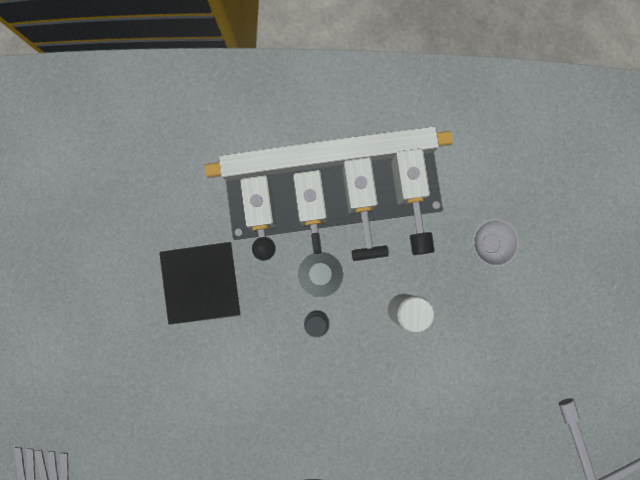

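View pics/side0.png

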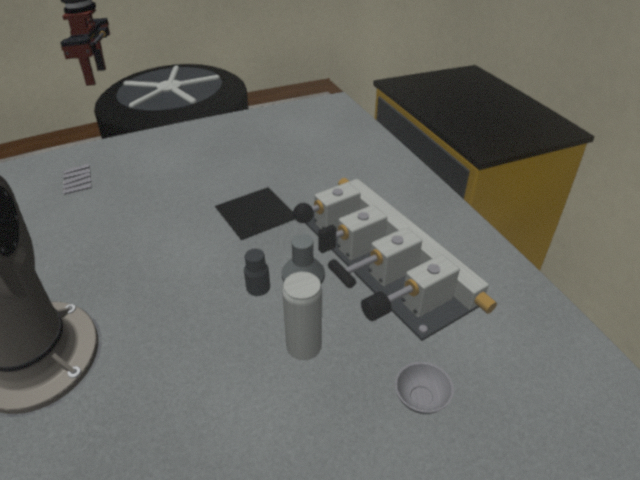

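Run:
```python
from h import *
print(arm.sense()['eef_rot'])
for n in('side','top'):
    E=np.array(cam(n)['extrinsics']);print(n,-E[:3,:3].T@E[:3,3])
```

```text
[-1.61006983e-05  1.57734023e-01  9.87481634e-01  2.93515816e-05]
side [ 266.72367815 -640.32281341  678.46521262]
top [ 498.00797207   -4.33634125 1005.19235   ]
```

Run:
```python
from h import *
np.set_printoptions(precision=1,suppress=True)
d=cam('top');g=cv2.cvtColor(d['frame'],cv2.COLOR_RGB2GRAY)
m=np.zeros_like(g);m[230:335,150:250]=(g[230:335,150:250]<45)*255
n,l,s,c=cv2.connectedComponentsWithStats(m);i=1+np.argmax(s[1:,4]);
r=cv2.minAreaRect(np.argwhere(l==i)[:,::-1].astype(np.float32));print(r,s[i])
P=[atz(d,b[1],b[0],6) for b in cv2.boxPoints(r)];P=np.array(P);print(P,P.mean(0))
for a,b in((0,1),(1,2)):
    v=P[b]-P[a];print(np.linalg.norm(v),np.degrees(np.arctan2(v[1],v[0])))
print('blocks');B=np.array([atz(d,*p,90) for p in((200,256.5),(195,310),(182,360.5),(173,413.5))]);print(B)
for p in((175,220.5),(149.5,437.5)): print(atz(d,*p,70))
print('plate',atz(d,239,233,10),atz(d,211.5,443,10))
print('conetop',atz(d,273.5,319.5,90))
im=cv2.cvtColor(d['frame'],cv2.COLOR_RGB2BGR)
cv2.imwrite('pics/crop.png',cv2.resize(im[130:340,220:450],None,fx=3.4,fy=2.8,interpolation=cv2.INTER_CUBIC) if 0 else cv2.resize(im[140:340,225:455],None,fx=3,fy=3,interpolation=cv2.INTER_CUBIC))
```

```text
((199.36488342285156, 282.873046875), (71.95870971679688, 70.6280746459961), 82.50414276123047) [ 161  243   78   80 3992]
[[537.4 308.6   6. ]
 [558.8 174.    6. ]
 [425.3 151.4   6. ]
 [402.6 285.1   6. ]] [481.  229.8   6. ]
136.32958678612613 -80.98674048436907
135.34488249402173 -170.42292140455777
blocks
[[ 628.9  115.1   90. ]
 [ 640.    22.7   90. ]
 [ 665.3  -63.9   90. ]
 [ 684.2 -155.9   90. ]]
[675.2 184.2  70. ]
[ 732.6 -202.1   70. ]
plate [565.5 167.2  10. ] [ 629.  -226.3   10. ]
conetop [505.1   2.3  90. ]
```

View pics/crop.png

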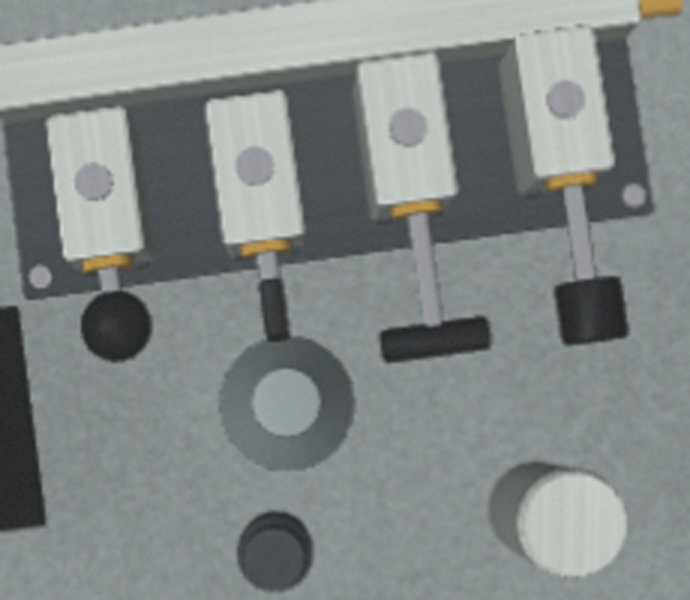

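```bash
cat >> h.py <<'E'
from scipy.spatial.transform import Rotation as Ro
YAW=np.radians(9.1)
def to(x,y,z):
    s=arm.sense();q=s['eef_rot'];R=Ro.from_quat([q[1],q[2],q[3],q[0]]).as_matrix()
    d=R.T@(np.array([x,y,z])-s['position'])
    # tool y desired
    yd=np.array([-np.sin(YAW),np.cos(YAW),0]);l=R.T@yd
    t=np.degrees(np.arctan2(-l[0],l[1]))
    print('shift m',np.round(d/1000,4),'turn',round(t,2),'pos',np.round(s['position'],1),'F',np.round(s['force'],1),'w',round(s['gripper_width'],1),'t',round(s['t'],2))
E
python3 - <<'E'
from h import *
to(503,1,180)
E
```

```text
shift m [-0.4777 -0.5173  0.0426] turn -27.26 pos [210.3 641.4 222.7] F [-0.2  0.4  0.6] w 87.7 t 1.8
```

Call:
arm_command --targets '[[[-0.04,-0.043,0,-3],[-0.08,-0.086,0,-6],[-0.12,-0.129,0,-9],[-0.16,-0.172,0,-12],[-0.2,-0.215,0,-15],[-0.24,-0.258,0,-18],[-0.28,-0.301,0,-21],[-0.32,-0.344,0,-24],[-0.36,-0.387,0.01,-27.3],[-0.4,-0.43,0.02,-27.3],[-0.44,-0.473,0.03,-27.3],[-0.4777,-0.5173,0.042,-27.3],[-0.4777,-0.5173,0.042,-27.3],[-0.4777,-0.5173,0.042,-27.3],[-0.4777,-0.5173,0.042,-27.3]]]' --fingers 0.07

```text
t: 3.68
position: [502.9, 2.8, 180.9]
eef_rot: [0.0, -0.081, 0.997, 0.0]
force: [0.3, 0.3, 0.8]
gripper_width: 70.3
```

Run:
```python
from h import *
np.set_printoptions(precision=1,suppress=True)
d=cam('wrist','w1')
for n in('cone_mid','paddle_grip','ball_grip','tee_grip'):
    for q in arm.spot_point(n,'wrist')[:1]: print(n,q['conf'],q['pixel'],atz(d,*q['pixel'],Z[n]))
to(503,1,49)
```

```text
cone_mid 0.62 [234.9, 312.2] [505.5   0.9  45. ]
paddle_grip 0.56 [307.4, 314.7] [557.5  11.5  70. ]
ball_grip 0.76 [312.8, 433.7] [547.  106.3  70. ]
tee_grip 0.64 [274.5, 194.0] [545.  -85.3  70. ]
shift m [ 0.  -0.   0.1] turn 0.13 pos [503.    1.8 180.8] F [ 0.2  0.5 -0.1] w 70.3 t 3.92
```

View pics/w1.png

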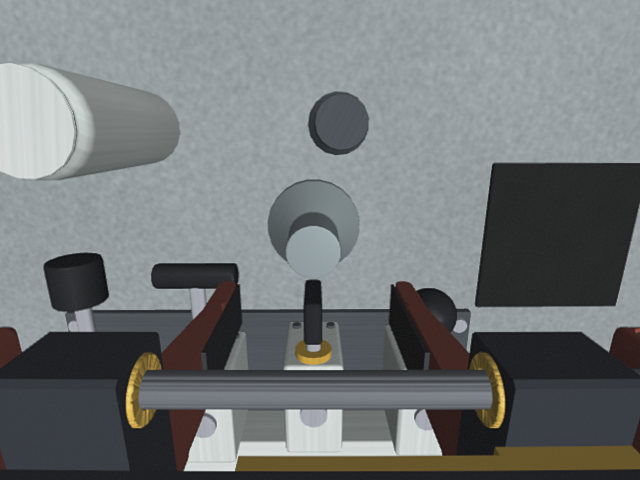

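Call:
arm_command --targets '[[[0,-0.001,0.04,0],[0,-0.001,0.08,0],[0,-0.001,0.11,0],[0,-0.001,0.131,0],[0,-0.001,0.131,0],[0,-0.001,0.131,0]]]'

```text
t: 4.68
position: [503.8, 0.2, 50.4]
eef_rot: [0.0, -0.08, 0.997, 0.0]
force: [-0.2, 0.5, 0.9]
gripper_width: 70.0
```

Call:
arm_command --targets '[[[0,0,0,0],[0,0,0,0],[0,0,0,0],[0,0,0,0],[0,0,0,0],[0,0,0,0]]]' --fingers 0.02 --squeeze 35

```text
t: 5.42
position: [503.3, 0.5, 50.0]
eef_rot: [0.0, -0.08, 0.997, 0.0]
force: [-2.5, 2.1, 6.3]
gripper_width: 39.9
```

Run:
```python
from h import *
cam('side','s2');cam('wrist','w2')
to(481,229,150)
```

```text
shift m [-0.0144  0.2292 -0.0999] turn 0.07 pos [5.034e+02 5.000e-01 5.000e+01] F [-1.4  1.3  5. ] w 39.7 t 5.53
```

View pics/w2.png

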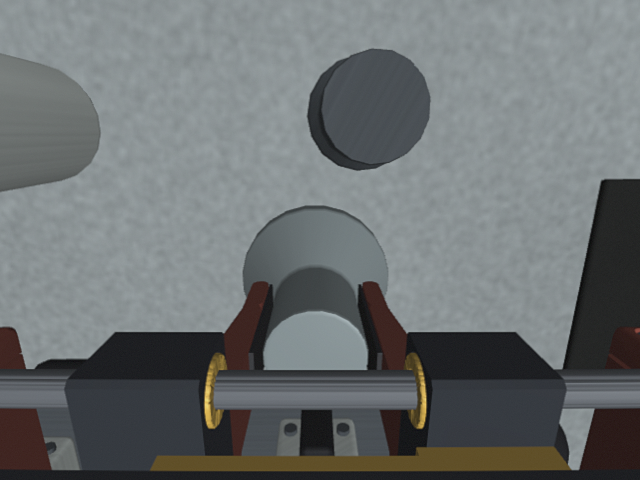

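Call:
arm_command --targets '[[[0,0,-0.03,0],[0,0,-0.07,0],[0,0,-0.1,0],[-0.003,0.03,-0.1,0],[-0.006,0.07,-0.1,0],[-0.009,0.12,-0.1,0],[-0.012,0.17,-0.1,0],[-0.015,0.21,-0.1,0],[-0.015,0.229,-0.1,0],[-0.015,0.229,-0.1,0],[-0.015,0.229,-0.07,0],[-0.015,0.229,-0.04,0],[-0.015,0.229,-0.02,0],[-0.015,0.229,-0.012,0],[-0.015,0.229,-0.012,0],[-0.015,0.229,-0.012,0]]]'

```text
t: 7.52
position: [482.4, 228.3, 62.5]
eef_rot: [0.001, -0.079, 0.997, 0.0]
force: [0.6, 0.3, -6.3]
gripper_width: 39.9
```

Run:
```python
from h import *
cam('side','s3');cam('top','t3')
to(482,229,56)
```

```text
shift m [0.0002 0.0004 0.0065] turn 0.03 pos [482.2 228.7  62.5] F [-0.3  0.1 -5.8] w 39.5 t 7.62
```

View pics/s3.png

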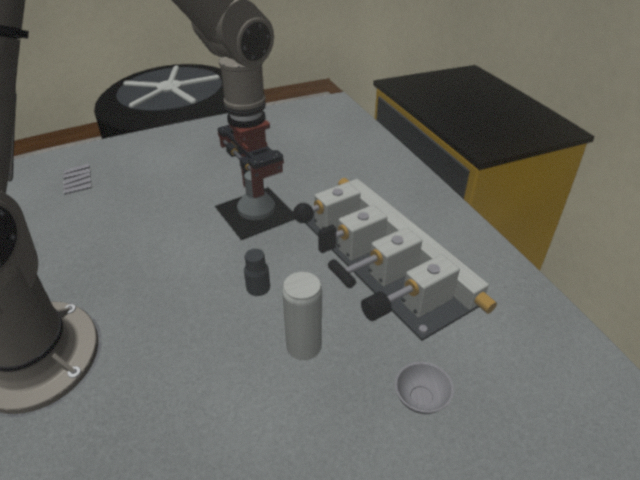

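View pics/t3.png

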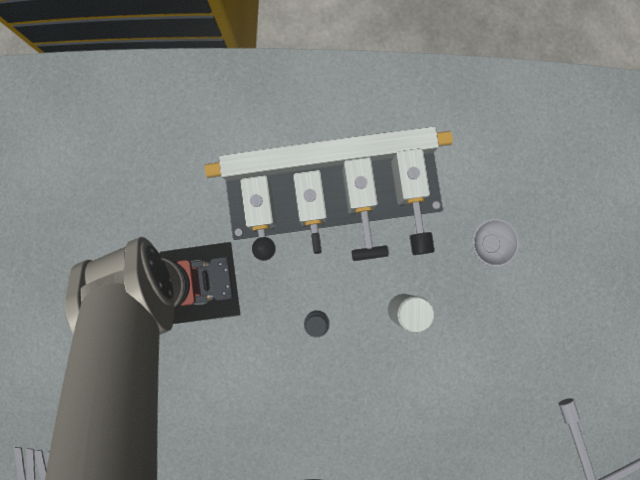

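Call:
arm_command --targets '[[[0,0,0.003,0],[0,0,0.005,0],[0,0,0.0065,0],[0,0,0.0065,0]]]'

```text
t: 8.12
position: [481.2, 228.6, 56.3]
eef_rot: [-0.0, -0.08, 0.997, 0.0]
force: [-6.2, -1.6, 10.2]
gripper_width: 39.5
```

Cone contact is felt; release, rise and go to the barrel.

Call:
arm_command --targets '[[[0,0,0,0],[0,0,0,0],[0,0,0,0],[0,0,-0.03,0],[0,0,-0.07,0],[0,0,-0.12,0]]]' --fingers 0.07

```text
t: 8.88
position: [481.1, 228.2, 175.7]
eef_rot: [-0.001, -0.08, 0.997, -0.0]
force: [0.7, 0.8, 0.8]
gripper_width: 70.1
```

Run:
```python
from h import *
np.set_printoptions(precision=1,suppress=True)
D={c:cam(c,c+'4') for c in('side','wrist')}
for c in D:
  for n in('cone_mid','pad'):
    for q in arm.spot_point(n,c)[:1]: print(n,c,q['conf'],q['pixel'],atz(D[c],*q['pixel'],Z[n]+6))
u=np.array([np.cos(YAW),np.sin(YAW)])
p=np.array([562,-171.7])-u*(18+10+20)
print(p)
to(*p,175)
```

```text
cone_mid side 0.57 [192.3, 254.4] [488.7 236.8  51. ]
pad side 0.97 [213.8, 255.6] [482. 219.   6.]
cone_mid wrist 0.77 [229.1, 312.3] [482.3 227.7  51. ]
[ 514.6 -179.3]
shift m [ 0.  -0.4 -0. ] turn 0.06 pos [480.9 228.2 174.1] F [-0.5 -0.2 -1. ] w 69.9 t 9.18
```

View pics/wrist4.png

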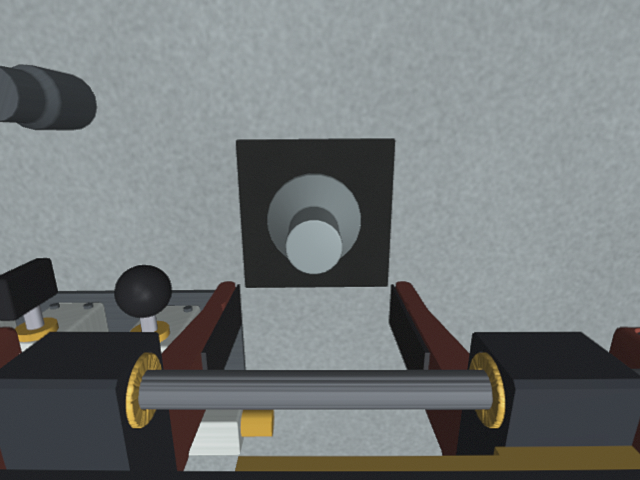

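Call:
arm_command --targets '[[[-0.002,-0.055,0,0],[-0.005,-0.11,0,0],[-0.007,-0.165,0,0],[-0.01,-0.22,0,0],[-0.012,-0.275,0,0],[-0.014,-0.33,0,0],[-0.016,-0.38,0,0],[-0.017,-0.408,0,0],[-0.017,-0.408,0,0],[-0.017,-0.408,0,0]]]' --fingers 0.064

```text
t: 10.42
position: [562.6, -170.2, 173.8]
eef_rot: [-0.001, -0.08, 0.997, 0.001]
force: [-0.0, -0.8, 0.7]
gripper_width: 64.2
```

Run:
```python
from h import *
d=cam('wrist','w5')
for n in('barrel_grip','tee_grip'):
    for q in arm.spot_point(n,'wrist')[:1]: print(n,q['conf'],q['pixel'],atz(d,*q['pixel'],Z[n]))
to(562,-171.7,51)
```

```text
barrel_grip 0.67 [245.0, 309.1] [ 564.51198708 -174.23633209   70.        ]
shift m [ 0.0014 -0.0018  0.1237] turn 0.18 pos [ 563.1 -169.8  174.7] F [-0.3 -0.  -0.7] w 63.9 t 10.57
```

View pics/w5.png

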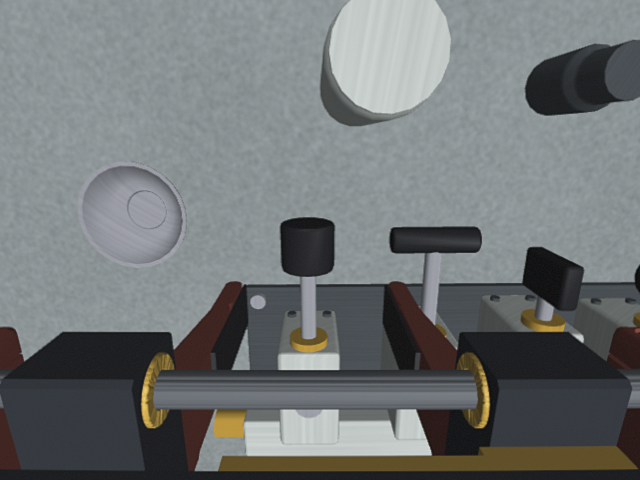

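Call:
arm_command --targets '[[[0,-0.003,0.03,0],[0,-0.003,0.07,0],[0,-0.003,0.105,0],[0,-0.003,0.123,0],[0,-0.003,0.123,0],[0,-0.003,0.123,0]]]'

```text
t: 11.32
position: [564.7, -174.6, 53.4]
eef_rot: [0.001, -0.08, 0.997, -0.0]
force: [0.0, 0.8, 0.2]
gripper_width: 64.0
```

Call:
arm_command --targets '[[[0,0,0,0],[0,0,0,0],[0,0,0,0],[0,0,0,0],[0,0,0,0]]]' --fingers 0.02 --squeeze 40

```text
t: 11.95
position: [564.3, -175.7, 52.7]
eef_rot: [0.001, -0.079, 0.997, -0.001]
force: [0.1, -3.6, 4.3]
gripper_width: 39.4
```

Call:
arm_command --targets '[[[-0.005,0,0,0],[-0.012,0,0,0],[-0.02,0,0,0],[-0.028,0,0,0],[-0.035,0,0,0],[-0.04,0,0,0],[-0.041,0,0,0],[-0.041,0,0,0]]]'

```text
t: 12.95
position: [603.8, -169.0, 52.7]
eef_rot: [-0.0, -0.079, 0.997, -0.0]
force: [-2.5, -4.0, 8.8]
gripper_width: 39.4
```

Call:
arm_command --targets '[[[0,0,0,0],[0,0,0,0],[0,0,0,0],[0,0,-0.03,0],[0,0,-0.07,0],[0,0,-0.12,0],[0,0,-0.12,0]]]' --fingers 0.064

```text
t: 13.82
position: [606.7, -168.5, 176.1]
eef_rot: [0.004, -0.08, 0.997, -0.001]
force: [-0.3, -0.2, -0.5]
gripper_width: 63.7
```

Run:
```python
from h import *
d=cam('wrist','w6');cam('top','t6')
for n in('barrel_grip','tee_grip'):
    for q in arm.spot_point(n,'wrist')[:1]: print(n,q['conf'],q['pixel'],atz(d,*q['pixel'],Z[n]))
to(548,106,51)
```

```text
barrel_grip 0.85 [236.9, 314.7] [ 603.41143281 -169.53313607   70.        ]
tee_grip 0.94 [179.7, 446.2] [547.11795315 -84.24711795  70.        ]
shift m [0.0106 0.2785 0.1199] turn 0.07 pos [ 603.2 -167.3  170.5] F [ 0.6 -0.4 -0.6] w 64.0 t 14.03
```

View pics/w6.png

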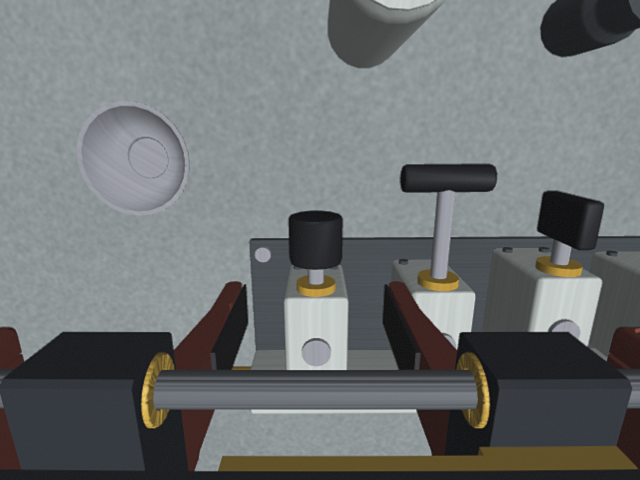

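Call:
arm_command --targets '[[[0.002,0.055,0,0],[0.004,0.11,0,0],[0.006,0.165,0,0],[0.008,0.22,0,0],[0.01,0.265,0,0],[0.0106,0.2785,0,0],[0.0106,0.2785,0,0],[0.0106,0.2785,0,0]]]'

```text
t: 15.02
position: [549.7, 102.9, 171.8]
eef_rot: [-0.0, -0.078, 0.997, -0.001]
force: [0.3, -0.2, 1.2]
gripper_width: 63.8
```

Run:
```python
from h import *
d=cam('wrist','w7')
for n in('ball_grip','paddle_grip'):
    for q in arm.spot_point(n,'wrist')[:1]: print(n,q['conf'],q['pixel'],atz(d,*q['pixel'],Z[n]))
to(548,106,51)
```

```text
ball_grip 0.76 [241.8, 315.5] [548.02245545 102.87585809  70.        ]
shift m [0.0013 0.0029 0.1211] turn -0.11 pos [549.8 103.4 172.1] F [-0.4  0.2  0.1] w 63.9 t 15.18
```

View pics/w7.png

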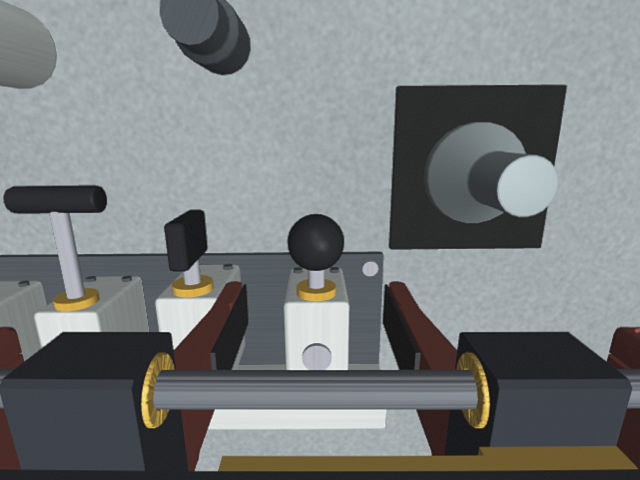

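Call:
arm_command --targets '[[[0.001,0.001,0.03,0],[0.001,0.001,0.07,0],[0.001,0.001,0.105,0],[0.001,0.001,0.121,0],[0.001,0.001,0.121,0],[0.001,0.001,0.121,0]]]'

```text
t: 15.92
position: [549.4, 106.0, 52.3]
eef_rot: [0.001, -0.08, 0.997, 0.0]
force: [-0.7, -0.5, 0.2]
gripper_width: 64.1
```

Call:
arm_command --targets '[[[0,0,0,0],[0,0,0,0],[0,0,0,0],[0,0,0,0],[0,0,0,0]]]' --fingers 0.02 --squeeze 58

```text
t: 16.55
position: [549.4, 103.2, 51.9]
eef_rot: [0.001, -0.079, 0.997, -0.001]
force: [0.6, -6.8, 2.7]
gripper_width: 40.4
```

Call:
arm_command --targets '[[[0.005,0,0,0],[0.012,0,0,0],[0.02,0,0,0],[0.028,0,0,0],[0.036,0,0,0],[0.042,0,0,0],[0.045,0,0,0],[0.045,0,0,0]]]'

```text
t: 17.55
position: [507.6, 96.2, 52.0]
eef_rot: [0.004, -0.079, 0.997, -0.001]
force: [9.3, -7.2, -7.0]
gripper_width: 40.4
```

Run:
```python
from h import *
d=cam('wrist','w8');s=cam('side','s8')
for c,D in(('wrist',d),('side',s)):
    for q in arm.spot_point('ball_grip',c)[:1]: print(q['conf'],q['pixel'],atz(D,*q['pixel'],70))
to(548,106,51)
```

```text
0.9 [316.6, 313.9] [504.84996576  95.0663239   70.        ]
0.57 [222.1, 285.8] [508.15784855  87.93440857  70.        ]
shift m [-0.0412  0.0034  0.0013] turn -0.08 pos [507.8  96.2  52. ] F [ 9.2 -7.7 -7. ] w 40.0 t 17.75
```

View pics/w8.png

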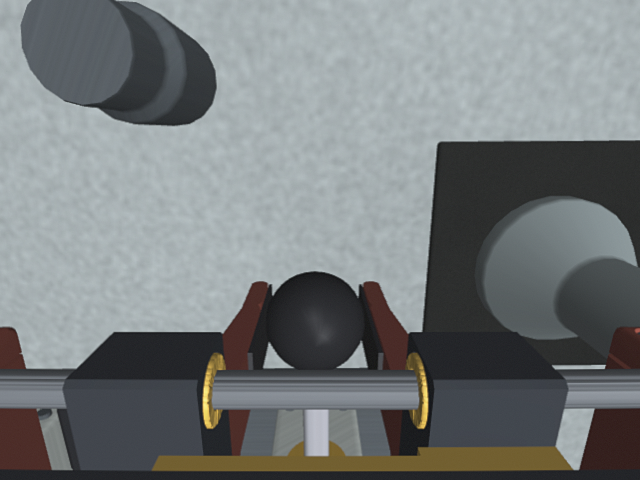

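Call:
arm_command --targets '[[[0.002,0,0,0],[0.004,0,0,0],[0.005,0,0,0],[0.005,0,0,0],[0.005,0,0,0],[0.005,0,0,0],[0.005,0,0,0],[0.005,0,0,0],[0.005,0,0,0],[0.005,0,0,0],[0.005,0,0,0],[0.005,0,0,0],[0.005,0,0,0],[0.005,0,0,0],[0.005,0,0,0]]]'

```text
t: 19.62
position: [505.1, 95.7, 52.1]
eef_rot: [0.006, -0.079, 0.997, -0.001]
force: [15.5, -7.3, -14.6]
gripper_width: 40.3
```

Run:
```python
from h import *
d=cam('wrist','w9')
for q in arm.spot_point('ball_grip','wrist')[:1]: print(q['conf'],q['pixel'],atz(d,*q['pixel'],70))
to(549.4,103.2,51.9)
```

```text
0.74 [320.6, 313.5] [504.1452141   94.76125457  70.        ]
shift m [-0.045   0.0005  0.0007] turn -0.09 pos [505.   95.7  52.1] F [ 16.8  -7.1 -15.3] w 40.5 t 19.73
```

Call:
arm_command --targets '[[[-0.006,0,0,0],[-0.014,0,0,0],[-0.022,0,0,0],[-0.03,0,0,0],[-0.038,0,0,0],[-0.045,0,0,0],[-0.049,0,0,0],[-0.049,0,0,0]]]'

```text
t: 20.72
position: [549.4, 103.2, 52.0]
eef_rot: [0.002, -0.079, 0.997, -0.001]
force: [3.7, -5.9, 0.4]
gripper_width: 40.4
```

Call:
arm_command --targets '[[[0,0,0,0],[0,0,0,0],[0,0,0,0],[0,0,-0.03,0],[0,0,-0.07,0],[0,0,-0.12,0],[0,0,-0.12,0],[0,0,-0.12,0]]]' --fingers 0.064

```text
t: 21.72
position: [546.8, 106.3, 170.7]
eef_rot: [-0.0, -0.08, 0.997, 0.0]
force: [0.5, 0.5, -0.5]
gripper_width: 63.9
```

Run:
```python
from h import *
d=cam('wrist','w10')
for n in('ball_grip','paddle_grip'):
    for q in arm.spot_point(n,'wrist')[:1]: print(n,q['conf'],q['pixel'],atz(d,*q['pixel'],Z[n]))
to(559,10,170)
```

```text
ball_grip 0.75 [247.7, 312.6] [549.51813628 104.87469804  70.        ]
paddle_grip 0.83 [240.4, 177.8] [559.59145315   7.29375401  70.        ]
shift m [ 0.0027 -0.0966 -0.0002] turn 0.06 pos [546.3 105.8 169.7] F [-0.5  0.4  0.1] w 63.9 t 21.88
```

View pics/w10.png

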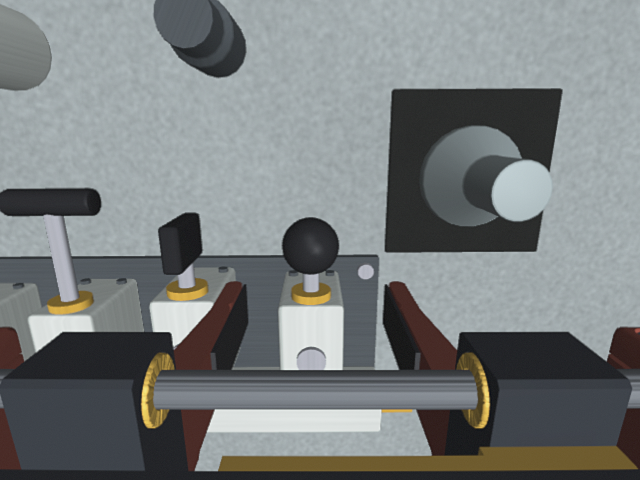

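Call:
arm_command --targets '[[[0.001,-0.05,0,0],[0.002,-0.09,0,0],[0.0027,-0.096,0,0],[0.0027,-0.096,0,0],[0.0027,-0.096,0,0]]]' --fingers 0.042

```text
t: 22.5
position: [559.7, 12.4, 170.6]
eef_rot: [-0.0, -0.081, 0.997, 0.0]
force: [-1.0, 0.1, -0.0]
gripper_width: 42.0
```

Run:
```python
from h import *
d=cam('wrist','w11')
for n in('paddle_grip',):
    for q in arm.spot_point(n,'wrist')[:1]: print(n,q['conf'],q['pixel'],atz(d,*q['pixel'],Z[n]))
print(atz(d,252,314,96))
to(559,10,51)
```

```text
paddle_grip 0.59 [242.1, 310.8] [558.40681732   9.10334295  70.        ]
[557.44695471  11.31434557  96.        ]
shift m [ 0.0011 -0.0021  0.1199] turn 0.18 pos [559.8  12.2 170.9] F [-0.2  0.1  0.2] w 42.1 t 22.6
```

View pics/w11.png

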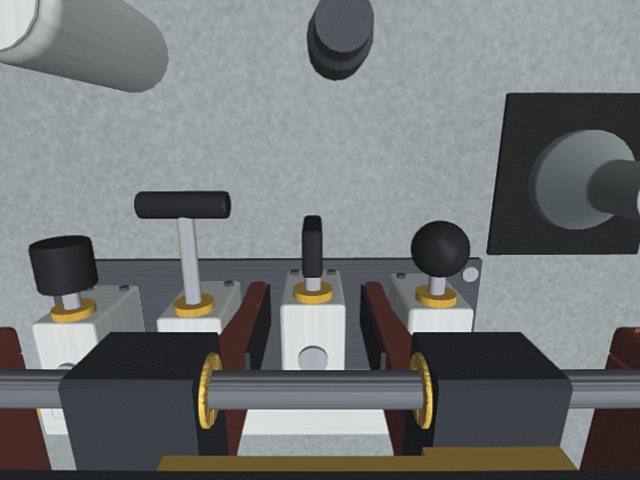

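Call:
arm_command --targets '[[[0.001,-0.0015,0.03,0],[0.001,-0.0015,0.07,0],[0.001,-0.0015,0.105,0],[0.001,-0.0015,0.119,0],[0.001,-0.0015,0.119,0],[0.001,-0.0015,0.119,0]]]'

```text
t: 23.35
position: [560.2, 9.3, 53.4]
eef_rot: [0.001, -0.08, 0.997, 0.0]
force: [0.9, -0.7, 0.1]
gripper_width: 42.0
```

Call:
arm_command --targets '[[[0,0,0,0],[0,0,0,0],[0,0,0,0],[0,0,0,0],[0,0,0,0]]]' --fingers 0.0 --squeeze 40

```text
t: 23.98
position: [559.2, 10.2, 52.5]
eef_rot: [0.0, -0.081, 0.997, 0.001]
force: [-2.6, 4.2, 5.9]
gripper_width: 13.8
```

Call:
arm_command --targets '[[[0.005,0,0,0],[0.012,0,0,0],[0.02,0,0,0],[0.028,0,0,0],[0.035,0,0,0],[0.04,0,0,0],[0.041,0,0,0],[0.041,0,0,0],[0.041,0,0,0]]]'

```text
t: 25.1
position: [519.7, 3.5, 52.5]
eef_rot: [0.001, -0.08, 0.997, 0.0]
force: [3.6, 5.5, 1.7]
gripper_width: 14.3
```

Call:
arm_command --targets '[[[0,0,0,0],[0,0,0,0],[0,0,0,0],[0,0,-0.03,0],[0,0,-0.07,0],[0,0,-0.12,0],[0,0,-0.16,0],[0,0,-0.16,0],[0,0,-0.16,0]]]' --fingers 0.04

```text
t: 26.22
position: [518.0, 2.4, 211.4]
eef_rot: [-0.001, -0.08, 0.997, 0.0]
force: [0.2, -0.1, -0.5]
gripper_width: 40.0
```

Run:
```python
from h import *
np.set_printoptions(precision=1,suppress=True)
D={c:cam(c,c+'12') for c in('side','top','wrist')}
for n in Z:
    for c in D:
        for q in arm.spot_point(n,c)[:1]: print(n,c,round(q['conf'],2),atz(D[c],*q['pixel'],Z[n]))
print(arm.sense()['force'])
```

```text
barrel_grip side 0.97 [ 608.8 -174.1   70. ]
barrel_grip top 0.85 [ 602.8 -166.7   70. ]
barrel_grip wrist 0.66 [ 602.5 -169.9   70. ]
ball_grip side 0.62 [553.7 103.6  70. ]
ball_grip top 0.52 [544.9 108.7  70. ]
ball_grip wrist 0.85 [548.8 103.   70. ]
paddle_grip side 0.76 [520.5   7.6  70. ]
paddle_grip wrist 0.81 [518.2   4.   70. ]
tee_grip side 0.87 [545.3 -82.8  70. ]
tee_grip wrist 0.59 [546.3 -83.1  70. ]
can_mid side 0.7 [ 452.7 -152.4   75. ]
can_mid top 0.74 [ 447.9 -157.5   75. ]
cone_mid side 0.61 [486.  243.9  45. ]
cone_mid top 0.97 [480.3 231.1  45. ]
cone_mid wrist 0.87 [484.5 233.1  45. ]
socket_mid side 0.85 [414.3   5.2  42.5]
socket_mid wrist 0.64 [553.9 -91.1  42.5]
dish_mid side 0.91 [ 576.1 -317.7   17.5]
dish_mid top 0.97 [ 567.1 -318.3   17.5]
pad side 0.92 [486.5 230.4   0. ]
bank side 0.56 [577.9 -23.1   0. ]
bank top 0.68 [674.4 -12.4   0. ]
bank wrist 0.89 [679.1 -14.2   0. ]
[ 0.4 -0.3  0.2]
```

View pics/side12.png

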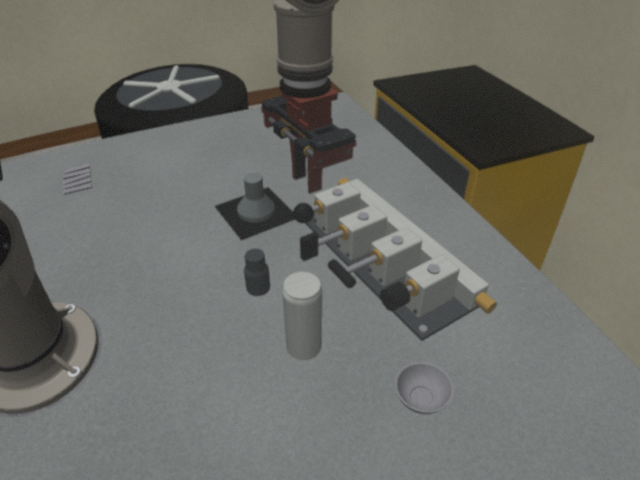

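View pics/wrist12.png

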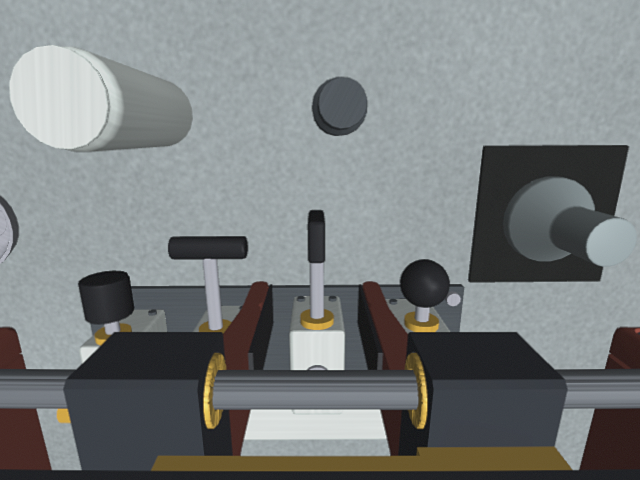

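The side view shows the cone upright on the pad (255,200). The paddle (309,245) and T-bar (342,272) are out, the barrel (396,293) and ball (303,212) are home, and the can, socket and dish are where they started. The arm is clear of everything, so I'm handing in.

```bash
python3 -c "
from cell import arm
print(arm.close_job())"
```

```text
the job is handed in; nothing more can be done
None
```

The job is done and handed in at about 26 s of the 72 s allowed; the hand-in gave no verdict.

- **Cone:** I gripped it by the hub and set it upright on the pad. The top and wrist cameras put it within about 5 mm of the pad's middle.
- **Barrel knob:** I gripped it and pushed it 40 mm home.
- **Ball knob:** I pulled it 45 mm to its stop, where the force rose to about 16 N. I held it there for more than 1.5 s, guided it home and released it.
- **Paddle:** I pulled it out 40 mm only after the ball was home, and it stayed out after release.

The last pictures show the T-bar out and the can, socket and dish standing in place. The gripper is clear at 211 mm height with about zero force.

**Checks that disagreed:**
- The side-camera network put the cone about 13 mm further left than the top and wrist cameras did. That is still inside the 35 mm limit, and the picture shows it centred.
- Repeat readings of the dish and can from the same camera differed by up to about 9 mm and 6 mm from the start. I take that as network noise.
- One wrist reading placed the socket near the T-bar. It was a false detection: the picture and the side camera show the socket where it started.

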